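# Spin-test the goldsmith's turntable and brake it at the pointer

## Task

Check that the turntable's disc runs freely: flick it with a fingertip so that it spins, and leave it turning untouched for a good three seconds. While it is still turning, brake it with a fingertip pressed on the disc so that it rests with the stud in line with the pointer, and finish with the fingertip still holding the disc there. Do not lift or shift the turntable, and leave everything else on the bench alone.

Things in the scene. Friction and masses are not known exactly. Their poses are not given: they have to be found in the camera images.
- turntable: The turntable's heavy base (2.8 kg), standing loose on the bench: sizes in mm: round grey foot 156 across, 26 high, with one brass cone pointer on a 48-high bracket whose outermost face is 132 from the axis. Origin: on the disc's axis at the base's underside (bench height); x points from the axis to the pointer, z up.
- disc: Dark metal disc, 200 mm across, 12 thick, top 46 above the bench. Turns without end about its vertical axis. Origin: on the axis at its underside, 34 above the bench; x points to the stud. Hollow, 0.25 to 0.5 kg; once flicked it loses only 1 to 4 % of its speed each second and does not stop by itself within the time given; a fingertip pressed on its top stops it at once and can drag it round.
- stud (a point): Centre of the top end of the only stud on the disc: a plain upright brass cylinder 15 mm across, standing 22 above the disc's top (its top end is 68 above the bench), fixed to the disc 85 from the axis, just inside the rim.
- park (a point): The point, fixed to the base, where stud stands when the stud is exactly in line with the pointer: 85 mm from the axis towards the pointer, 68 above the bench.
- pointer (a point): The tip of the brass cone pointer: fixed to the base just outside the disc's rim, 106 mm from the axis, 46 above the bench, pointing inwards at the axis. The cone is 18 across at its thick end.
- ring_clamp: Bystander, loose, to be left alone: a wooden ring clamp, a bar 110 x 26 x 20 lying flat (mm). Origin: centre of its underside.
- bench_block: Bystander, loose, to be left alone: a square steel block 62 x 62 x 22 (mm). Origin: centre of its underside.
- doming_block: Bystander, loose, to be left alone: a brass cube of 42 with hollows (mm). Origin: centre of its underside.
- loupe: Bystander, loose, to be left alone: a black eye loupe, a short cylinder 32 across and 24 high (mm). Origin: centre of its underside.
- setting_hammer: Bystander, loose, to be left alone: a small hammer, 200 long, lying down, at most about 35 high (mm). Origin: near the middle of its length, at bench height; handle towards its -x.
- jar: Bystander, loose, to be left alone: a small closed jar, 48 across and 50 high (mm). Origin: centre of its underside.
- pliers: Bystander, loose, to be left alone: pliers lying flat, about 140 long, 60 wide and 15 high (mm). Origin: centre of its underside.
Not all that is in view belongs to the job. Of the things shaped like the turntable, the grey one is meant.

How it is judged (in metres and radians):
On the way:
1. the disc spins by itself, untouched, for 2.5 s (angular speed of disc above 0.4 rad/s and contact force between anything else and disc below 0.01 N), for 2.5 s.
At the end, for the whole second after the job is handed in: The stud stands within 12 mm (about 8 degrees) of in line with the pointer, the disc is at rest (under 0.05 rad/s), a fingertip presses on the disc with more than 0.5 N, and the turntable is within 15 mm of where it stood (horizontal distance between stud and park below 0.012 m and angular speed of disc below 0.05 rad/s and contact force between the fingers and disc above 0.5 N and distance of turntable from where it was at the start of the episode below 0.015 m); the arm keeps its last pose, push and grip.
It fails at once if the turntable is shifted by more than 15 mm, or lifted or tipped (distance of turntable from where it was at the start of the episode above 0.015 m or angle between turntable's own z axis and vertical above 0.08 rad).
It fails at once if the disc is driven or stopped with the arm or the gripper's body instead of the fingers (contact force between the arm and disc above 1 N).
It fails at once if a bystander is moved by more than 15 mm (distance of any of ring_clamp, bench_block, doming_block, loupe, setting_hammer, jar, pliers from where it was at the start of the episode above 0.015 m).
It also fails if it takes over 38 s, if anything falls off the work surface, if the arm or the gripper's body presses on something with over 40 N, if the wrist force passes 120 N, or if a joint passes its speed limit or range.

## Robot

A 7-joint arm with a two-finger parallel gripper is mounted at the origin on the work surface. World frame = base frame: x ahead of the robot, y to its left, z up, the work surface at z = 0. Lengths are in m, angles in degrees, forces in N, time in s.
With the tool pointing down it reaches from about 0.425 to 0.875 m from the base axis. Payload 4.7 kg.
Tool frame: the origin (TCP) lies at the centre of the arm's flange, where the gripper is bolted on; the fingertips stand 182 mm ahead of it and the grasp point (between the pads) lies 164 mm ahead of it; z points along the fingers, x is the direction in which the jaws open and shut, and the axes are right-handed (so a half turn about z gives the same grasp; the last joint's range is limited). The gripper opens to 87 mm and grips with 3 to 60 N. Pads are 19 mm wide; open, the fingers measure 117 mm over their backs; the gripper's body (75 mm by 190 mm) begins 51 mm behind the grasp point.
Start: joints at [72.485, 18.392, -4.016, 83.108, 1.295, 78.541, -3.26], TCP at [0.204, -0.617, 0.405] pointing down, gripper open.
Joint ranges: [-163.93, 163.93], [-17.29, 119.83], [-79.2, 71.16], [3.27, 140.29], [-89.18, 269.18], [5.43, 117.66], [-154.24, 154.24]. Speed limits (degrees/s): [147.25, 147.25, 180, 180, 180, 180, 180].

## Interface

Orientations are given as [roll, pitch, yaw] about the fixed x, y, z axes, in that order (R = Rz(yaw) Ry(pitch) Rx(roll)).
In Python, from cell import env gives the robot as it stands. The module is installed in compiled form; this text tells all that it offers.
- The arm moves only by the tool carry_out, never from a script. Its argument "increments" is a list of rows, each a list of 5 numbers: the shift along the world's x, y, z in m, then the turn about the world's z in degrees, then the gripper's target within -1 to 1 (shut at 1, half-way at 0, fully open at -1). In form: [[dx, dy, dz, spin, jaw], ...]. A call has 1 to 20 rows; each row is the pose to reach, as a shift and turn from the pose commanded when the call began; what a row does not reach only later rows make up. A row lasts 1/10 s, in which the tool goes at most 50 mm and 8.59 degrees, less where a joint would pass 70% of its speed; a pose out of reach is approached as far as the arm can. A call with a gripper value outside its range is refused whole. The fingers move at their own pace and stop on an object; "grip_force" is the grip in N (left out, the last holds). Time passes only in rows, so rows that repeat a pose let the fingers close. It gives the time, the measured TCP pose, the force and the opening at its end, in the units of the state.
- env.get_obs(): the state, without advancing time (a new reading comes with each control period).
- env.read_camera(name): name is "scene" or "top" or "wrist"; returns (picture, depth): 400x640x3 uint8, red, green, blue; 400x640 float32, m along the optical axis (not along the pixel's ray), 0 where there is no reading.
- env.get_calibration(name): a dict with "K" (3x3 intrinsics, pixels), "k1" (the pictures are not rectified: a ray, as slopes to the right and down, at radius r is drawn at 1 + k1 r^2 times it, then the intrinsics apply), "camera_from_world" (4x4, takes a point from world to camera coordinates); the wrist camera has in their place "T_tool_cam" (4x4, takes a point from camera to tool coordinates, whose origin is the TCP and whose axes are the tool frame's). Camera axes: x right, y down, z forward; pixel columns grow to the right and rows downward; lengths in m; the calibration is good to about 2 mm. A picture is of the moment at which its call begins: read the wrist's pose just before it. get_calibration takes no time and is no camera call.
- env.sign_off(): hands the job in, once; it reports no verdict.
The state is a dict: "time_s": time; "qpos": joint angles; "joint_velocities": joint speeds; "effort": joint torques, N m; "tool_pos": TCP position; "tool_rot": TCP orientation; "force": force on the tool from outside, world axes, zero at the start; "wrist_torque": the same for the moment, N m; "grip_width": finger opening in m.
Only numpy, scipy, OpenCV 4.12 (cv2) and the standard library are available. Lean on these libraries where they do the work, as an engineer would, in place of code of your own. Each camera call takes 0.05 s, during which the arm holds its last target.

## Working session

There is one attempt and no reset: what is moved stays moved. The work goes in short steps, Python scripts to look and compute and a tool call to move; the robot and the scene stay as the last step left them, time stands still between calls to the robot, and variables do not carry over. Pictures are saved under pics/ and viewed, and the job is handed in when it is done.

Besides the shell and the picture viewer there is one more tool, called after "Emit:" as a command line: name --pt "numbers of a row" for each row, then --argument value for the rest. carry_out: Moves the arm, as the interface text tells. Its arguments: {"type":"object","properties":{"increments":{"type":"array"},"grip_force":{"type":"number"}},"required":["increments"]}

```bash
mkdir -p pics
cat > h.py <<'E'
import numpy as np, cv2
from cell import env
def save(n,im): cv2.imwrite('pics/'+n+'.png',cv2.cvtColor(im,cv2.COLOR_RGB2BGR))
def ray(c,u,v):
    K=np.array(c['K']);k=c['k1']
    d=np.array([(u-K[0,2])/K[0,0],(v-K[1,2])/K[1,1]]);s=d.copy()
    for _ in range(20): s=d/(1+k*(s@s))
    return np.array([s[0],s[1],1])
def onz(c,u,v,z):
    M=np.linalg.inv(np.array(c['camera_from_world']));r=M[:3,:3]@ray(c,u,v);o=M[:3,3]
    return o+r*(z-o[2])/r[2]
def proj(c,p):
    M=np.array(c['camera_from_world']);q=M[:3,:3]@np.asarray(p)+M[:3,3];s=q[:2]/q[2]
    s=s*(1+c['k1']*(s@s));K=np.array(c['K']);return K[0,0]*s[0]+K[0,2],K[1,1]*s[1]+K[1,2]
E
python3 - <<'E'
from h import *
o=env.get_obs();print(o)
for n in ('scene','top'):
    im,d=env.read_camera(n);save(n+'0',im);np.save('pics/'+n+'0d.npy',d);print(n,env.get_calibration(n))
E
```

```text
{'time_s': 0.0, 'qpos': array([72.48507543, 18.44021572, -4.01731767, 83.17470168,  1.29694728,
       78.54023057, -3.25932318]), 'joint_velocities': array([-0.07456821,  0.05208618,  0.0145773 ,  0.04018888, -0.07422142,
        0.01655245,  0.02622815]), 'effort': array([ 4.72450229e-04, -4.91272223e+01, -4.03216789e-01, -3.12531924e+01,
       -6.39332389e-02,  4.34238883e-02,  1.49043758e-04]), 'tool_pos': array([ 0.20425738, -0.61686159,  0.40365008]), 'tool_rot': array([ 1.79992957e+02,  1.09789111e-01, -7.16725764e+01]), 'force': array([ 0.74081448,  0.39604677, -0.08704959]), 'wrist_torque': array([-0.01672784,  0.0120426 , -0.04554051]), 'grip_width': 0.08714769180391274}
scene {'K': array([[361.77117269,   0.        , 316.87466237],
       [  0.        , 361.77117269, 195.46767879],
       [  0.        ,   0.        ,   1.        ]]), 'k1': -0.004888805185470757, 'camera_from_world': array([[-0.74880338,  0.66278012, -0.00400189,  0.39038219],
       [ 0.40378472,  0.45138784, -0.795743  , -0.15009894],
       [-0.52559624, -0.59747095, -0.60562122,  1.32392335],
       [ 0.        ,  0.        ,  0.        ,  1.        ]])}
top {'K': array([[411.2330352 ,   0.        , 321.03438649],
       [  0.        , 411.2330352 , 196.83754046],
       [  0.        ,   0.        ,   1.        ]]), 'k1': -0.08048799493951704, 'camera_from_world': array([[-0.00228465, -0.99997412,  0.00682174, -0.00283261],
       [-0.99256246,  0.0014373 , -0.12172796,  0.54309732],
       [ 0.12171501, -0.00704911, -0.99254006,  1.40214689],
       [ 0.        ,  0.        ,  0.        ,  1.        ]])}
```

View pics/top0.png

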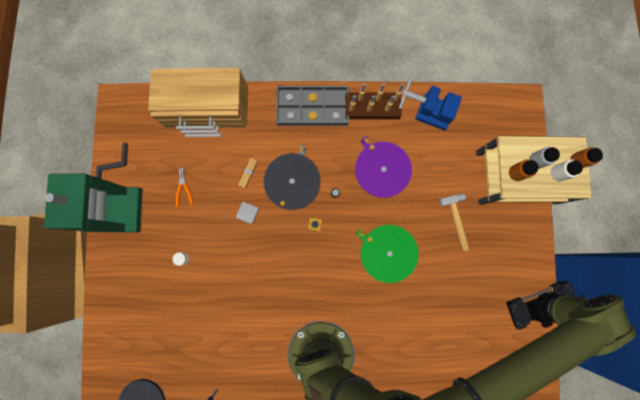

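View pics/scene0.png

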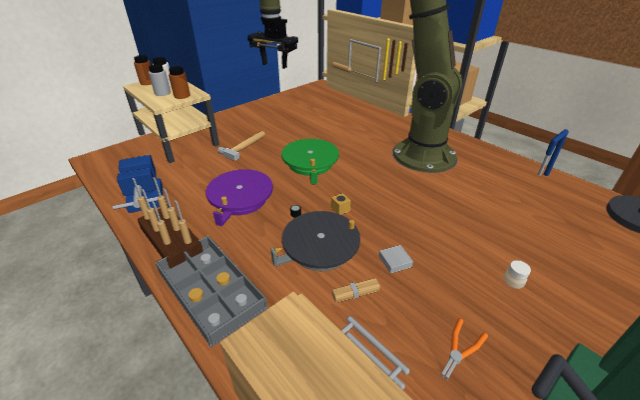

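Candidates in the top view are the dark/grey turntable (292,181), the purple one (384,169) and the green one (390,253). I choose the grey one. Next is a close crop.

Run:
```python
from h import *
im=cv2.cvtColor(cv2.imread('pics/top0.png'),cv2.COLOR_BGR2RGB)
c=im[130:240,225:355];save('c1',cv2.resize(c,None,fx=6,fy=5.4,interpolation=cv2.INTER_CUBIC) if 0 else cv2.resize(c,None,fx=5,fy=5,interpolation=cv2.INTER_CUBIC))
im=cv2.cvtColor(cv2.imread('pics/scene0.png'),cv2.COLOR_BGR2RGB)
c=im[180:300,260:400];save('c2',cv2.resize(c,None,fx=5,fy=5,interpolation=cv2.INTER_CUBIC))
```

```text
(no output)
```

View pics/c1.png

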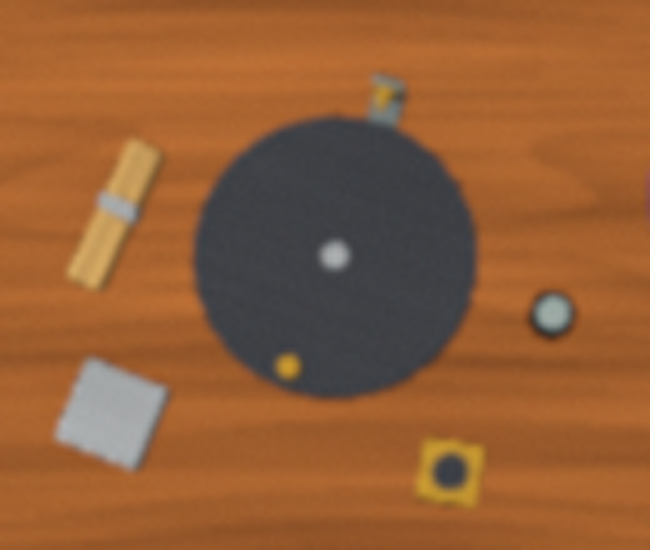

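View pics/c2.png

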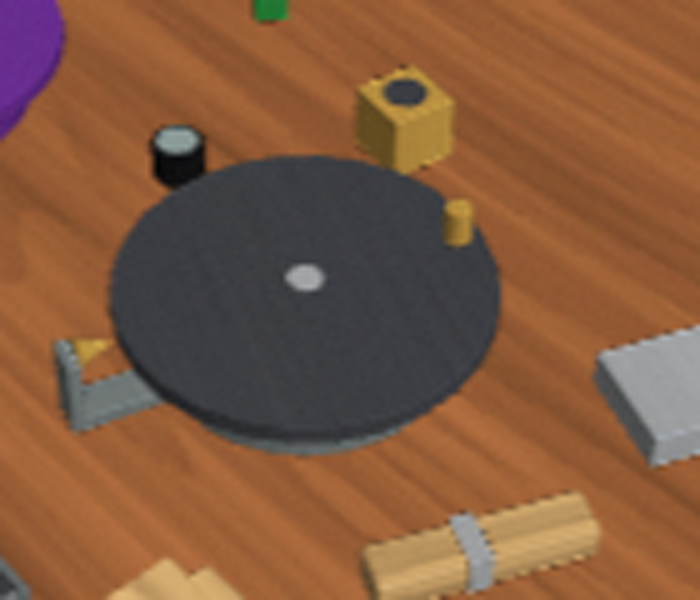

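Run:
```python
from h import *
for n,off,pts in (('top',(225,130),dict(hub=(335,256,.046),disc=(335.5,257,.046),stud=(288,366,.068),brk=(387,84,.048),tip=(384,108,.046),cone=(381,98,.046),loupe=(552,313,.024),dom=(450,472,.042),block=(111,413,.022),clamp=(117,208,.02))),
 ('scene',(260,180),dict(hub=(305,277,.046),stud=(459,206,.068),tip=(110,344,.046),brk=(66,344,.048),loupe=(178,140,.024),dom=(405,93,.042)))):
    c=env.get_calibration(n)
    P={}
    for k,(x,y,z) in pts.items():
        p=onz(c,x/5-.4+off[0],y/5-.4+off[1],z);P[k]=p;print(n,k,p.round(4))
    for k in ('stud','tip','brk','cone'):
        if k in P:
            d=P[k]-P['hub'];print(k,np.hypot(*d[:2]).round(4),np.degrees(np.arctan2(d[1],d[0])).round(1))
# disc fit
im=cv2.imread('pics/top0.png');c=env.get_calibration('top')
g=im.astype(int);m=((g.max(2)<95)&(g.max(2)-g.min(2)<30)).astype(np.uint8)
m[:, :255]=0;m[:,330:]=0;m[:145]=0;m[220:]=0
q=[onz(c,u,v,.046)[:2] for v,u in zip(*np.nonzero(cv2.morphologyEx(m,cv2.MORPH_OPEN,np.ones((5,5)))))]
print(cv2.minEnclosingCircle(np.array(q,np.float32)),np.mean(q,0))
M=np.linalg.inv(c['camera_from_world']);print(M[:3,3])
print(env.get_calibration('wrist'))
```

```text
top hub [0.5978 0.0984 0.046 ]
top disc [0.5971 0.0981 0.046 ]
top stud [0.5186 0.1285 0.068 ]
top brk [0.7198 0.0627 0.048 ]
top tip [0.703  0.0648 0.046 ]
top cone [0.7102 0.0669 0.046 ]
top loupe [ 0.5606 -0.0531  0.024 ]
top dom [0.4479 0.0186 0.042 ]
top block [0.4906 0.2565 0.022 ]
top clamp [0.6369 0.2555 0.02  ]
stud 0.0847 159.2
tip 0.1104 -17.7
brk 0.1271 -16.3
cone 0.1167 -15.7
scene hub [0.5982 0.1015 0.046 ]
scene stud [0.5194 0.1322 0.068 ]
scene tip [0.701  0.0731 0.046 ]
scene brk [0.7181 0.0605 0.048 ]
scene loupe [ 0.561  -0.0494  0.024 ]
scene dom [0.4491 0.0224 0.042 ]
stud 0.0846 158.7
tip 0.1066 -15.4
brk 0.1266 -18.9
((0.5988350510597229, 0.09801947325468063), 0.09862327575683594) [0.5988798  0.09754382]
[0.36838922 0.00627075 1.45781641]
{'K': array([[296.1184016 ,   0.        , 319.78704377],
       [  0.        , 296.1184016 , 198.5542492 ],
       [  0.        ,   0.        ,   1.        ]]), 'k1': 0.006854804499701057, 'T_tool_cam': array([[ 9.99999344e-01, -1.04620613e-04, -1.14101999e-03,
         1.15404372e-04],
       [ 4.24113246e-04,  9.58890728e-01,  2.83775249e-01,
        -7.66096355e-02],
       [ 1.06442474e-03, -2.83775547e-01,  9.58890143e-01,
         1.95809939e-02],
       [ 0.00000000e+00,  0.00000000e+00,  0.00000000e+00,
         1.00000000e+00]])}
```

Emit:
carry_out --pt "0.02 0.037 0 4 1" --pt "0.04 0.074 0 8 1" --pt "0.06 0.111 0 12 1" --pt "0.08 0.148 0 16 1" --pt "0.1 0.185 0 20 1" --pt "0.12 0.222 0 24 1" --pt "0.14 0.259 0 28 1" --pt "0.16 0.296 0 32 1" --pt "0.18 0.333 0 36 1" --pt "0.2 0.37 0 40 1" --pt "0.22 0.407 0 44 1" --pt "0.24 0.444 0 48 1" --pt "0.26 0.481 0 52 1" --pt "0.28 0.518 0 56 1" --pt "0.3 0.555 0 60 1" --pt "0.32 0.592 0 64 1" --pt "0.34 0.629 0 68 1" --pt "0.36 0.666 0 72 1" --pt "0.38 0.703 0 76 1" --pt "0.39 0.74 0 80 1" --grip_force 20

```text
time_s: 2.1
tool_pos: [0.5954, 0.1239, 0.4041]
tool_rot: [-180.0, 0.0, 8.4]
force: [0.3, 0.1, -0.0]
grip_width: 0.0003
```

```bash
cat >> h.py <<'E'
from scipy.spatial.transform import Rotation as Ro
def wcal():
    o=env.get_obs();c=dict(env.get_calibration('wrist'))
    T=np.eye(4);T[:3,:3]=Ro.from_euler('xyz',o['tool_rot'],degrees=True).as_matrix();T[:3,3]=o['tool_pos']
    c['camera_from_world']=np.linalg.inv(T@np.array(c['T_tool_cam']));return c,o
E
python3 - <<'E'
from h import *
import pickle
c,o=wcal();im,d=env.read_camera('wrist');save('w1',im);pickle.dump((c,d),open('w1.pkl','wb'))
print(o['time_s'],o['tool_pos'],o['tool_rot'],o['grip_width'],o['force'],o['qpos'])
E
```

```text
2.1 [0.59543402 0.12385614 0.40405745] [-1.79974038e+02  2.06759029e-02  8.42339560e+00] 0.0002975197872680738 [ 0.30281138  0.12886532 -0.01593983] [ 22.87234768  18.75987009 -45.96921357  88.20896959  13.60116171
  78.83672905 -15.79514326]
```

View pics/w1.png

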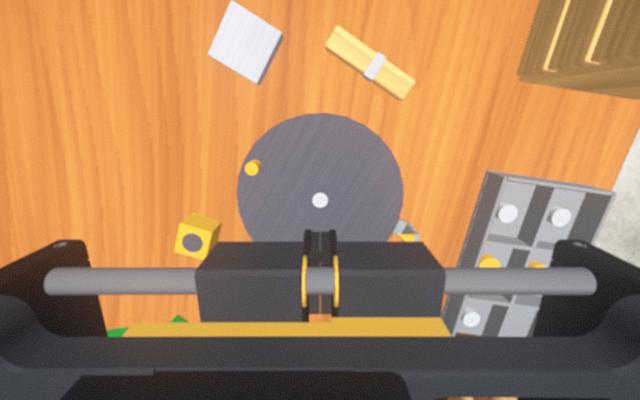

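Run:
```python
from h import *
import pickle
c,d=pickle.load(open('w1.pkl','rb'))
im=cv2.cvtColor(cv2.imread('pics/w1.png'),cv2.COLOR_BGR2RGB)
save('c3',cv2.resize(im[100:250,230:430],None,fx=4,fy=4,interpolation=cv2.INTER_CUBIC))
```

```text
(no output)
```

View pics/c3.png

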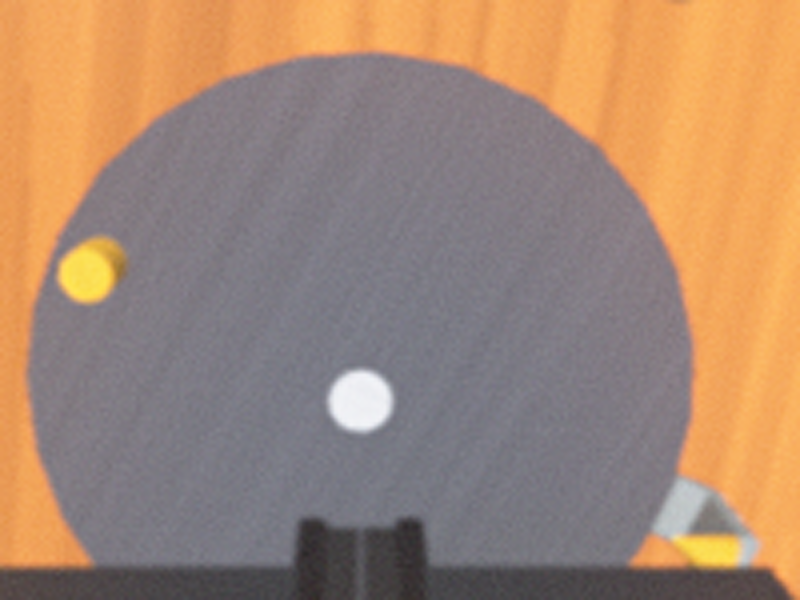

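Run:
```python
from h import *
import pickle
c,d=pickle.load(open('w1.pkl','rb'))
f=lambda x,y,z: onz(c,x/4-.375+230,y/4-.375+100,z)
H=f(361,401,.046)
for k,a in dict(hub=(361,401,.046),stud=(88,274,.068),tip=(672,537,.046),bc=(709,488,.048),bc2=(759,545,.048)).items():
    p=f(*a);e=p-H;print(k,p.round(4),np.hypot(*e[:2]).round(4),np.degrees(np.arctan2(e[1],e[0])).round(1))
```

```text
hub [0.5974 0.1003 0.046 ] 0.0 0.0
stud [0.5182 0.1314 0.068 ] 0.0851 158.5
tip [0.6987 0.0711 0.046 ] 0.1054 -16.1
bc [0.7056 0.0891 0.048 ] 0.1087 -5.9
bc2 [0.725  0.0731 0.048 ] 0.1304 -12.0
```

Emit:
carry_out --pt "-0.04 -0.008 0 -8 1" --pt "-0.089 -0.016 0 -16 1" --pt "-0.089 -0.016 -0.03 -24 1" --pt "-0.089 -0.016 -0.07 -32 1" --pt "-0.089 -0.016 -0.11 -40 1" --pt "-0.089 -0.016 -0.14 -40 1" --pt "-0.089 -0.016 -0.16 -40 1" --pt "-0.089 -0.016 -0.168 -40 1" --pt "-0.089 -0.016 -0.168 -40 1"

```text
time_s: 3.05
tool_pos: [0.5048, 0.1067, 0.2358]
tool_rot: [179.9, 0.1, -31.7]
force: [-0.4, 0.6, 0.9]
grip_width: 0.0004
```

Run:
```python
from h import *
import pickle
c,o=wcal();im,d=env.read_camera('wrist');save('w2',im);pickle.dump((c,d),open('w2.pkl','wb'))
print(o['time_s'],o['tool_pos'],o['tool_rot'],o['force'])
im,d=env.read_camera('scene');save('s2',cv2.resize(im[160:300,240:420],None,fx=4,fy=4,interpolation=cv2.INTER_CUBIC))
```

```text
3.05 [0.50479067 0.10671903 0.23584368] [ 1.79926011e+02  1.14118999e-01 -3.16763517e+01] [-0.41687845  0.62142166  0.91801842]
```

View pics/w2.png

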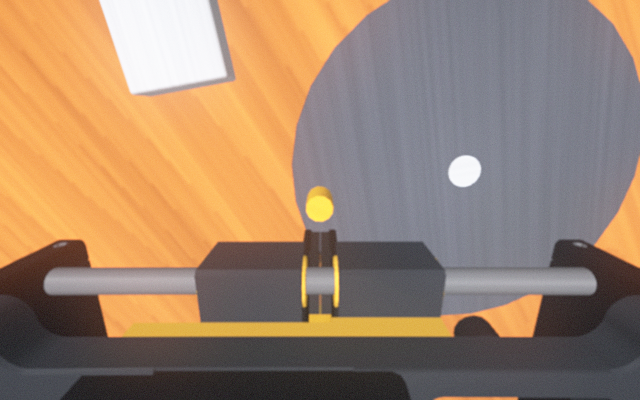

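View pics/s2.png

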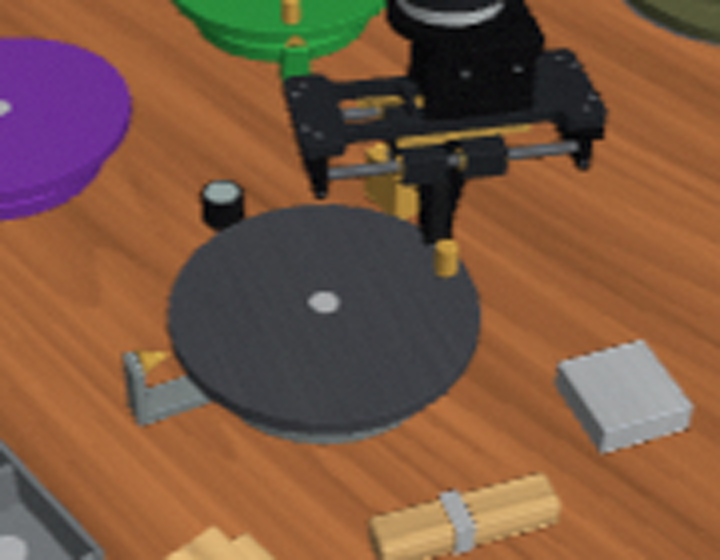

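Emit:
carry_out --pt "0.002 0.003 0 0 1" --pt "0.004 0.007 0 0 1" --pt "0.007 0.012 0 0 1" --pt "0.011 0.017 0 0 1" --pt "0.014 0.022 0 0 1" --pt "0.017 0.027 0 0 1" --pt "0.02 0.032 0 0 1" --pt "0.023 0.037 0 0 1" --pt "0.0265 0.0425 0 0 1" --pt "0.021 0.034 0 0 1" --pt "0.016 0.026 0.01 0 1" --pt "0.016 0.026 0.05 0 1" --pt "0.016 0.026 0.08 0 1"

```text
time_s: 4.45
tool_pos: [0.5208, 0.1317, 0.3185]
tool_rot: [180.0, -0.0, -31.8]
force: [0.6, 0.2, -0.0]
grip_width: 0.0009
```

```bash
cat > obs.py <<'E'
from h import *
import sys
# usage: obs.py tag n
A=np.array([0.5976,0.100])
def stud(c,im):
    # yellow top pixels near annulus r 85 at z .068
    hsv=cv2.cvtColor(im,cv2.COLOR_RGB2HSV)
    m=((hsv[...,0]>14)&(hsv[...,0]<32)&(hsv[...,1]>130)&(hsv[...,2]>90)).astype(np.uint8)
    out=[]
    n,l,s,ce=cv2.connectedComponentsWithStats(m)
    for i in range(1,n):
        if s[i,4]<8: continue
        p=onz(c,*ce[i],.062)[:2]-A
        if .068<np.hypot(*p)<.1: out.append((s[i,4],np.hypot(*p).round(4),np.degrees(np.arctan2(p[1],p[0])).round(1)))
    return out
if __name__=='__main__':
    tag=sys.argv[1]
    for i in range(int(sys.argv[2])):
        c=env.get_calibration('scene');o=env.get_obs();t=o['time_s'];im,d=env.read_camera('scene');print('scene',round(t,3),stud(c,im))
        if i==0:save('s'+tag,cv2.resize(im[160:300,240:420],None,fx=4,fy=4,interpolation=cv2.INTER_CUBIC))
        c,o=wcal();im,d=env.read_camera('wrist');print('wrist',round(o['time_s'],3),stud(c,im))
        if i==0:save('w'+tag,im)
    print(o['tool_pos'],o['force'])
E
python3 obs.py 3 2
```

```text
scene 4.45 [(np.int32(51), np.float64(0.0895), np.float64(96.1))]
wrist 4.5 [(np.int32(318), np.float64(0.0858), np.float64(97.0))]
scene 4.55 [(np.int32(53), np.float64(0.09), np.float64(91.2))]
wrist 4.6 [(np.int32(34130), np.float64(0.0809), np.float64(35.7)), (np.int32(350), np.float64(0.0859), np.float64(91.6))]
[0.52175676 0.13227306 0.31949296] [ 0.5549307  -0.65869151 -0.9206799 ]
```

View pics/s3.png

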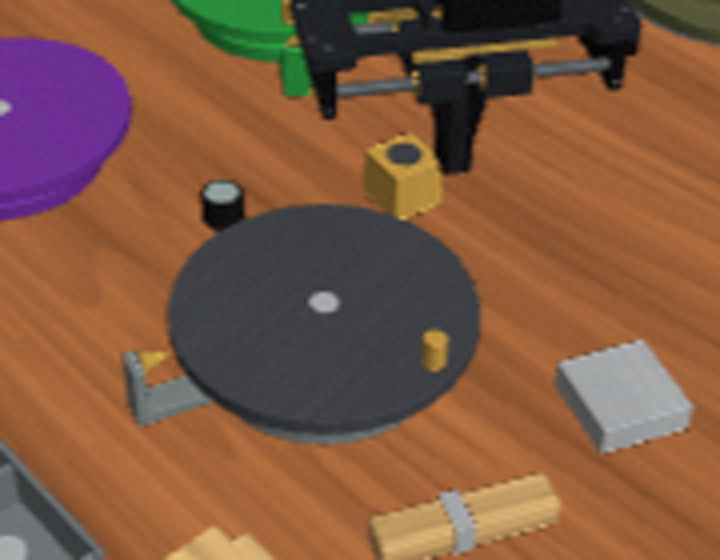

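View pics/w3.png

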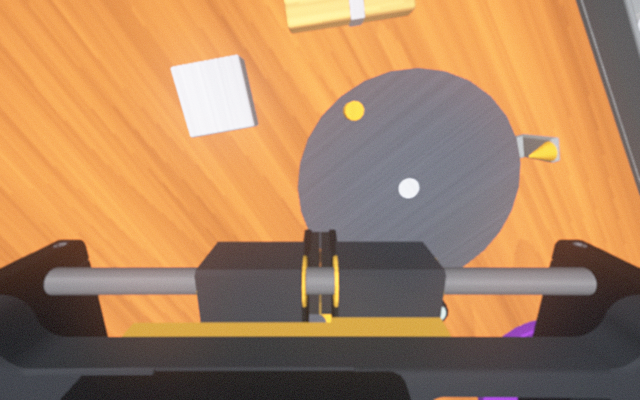

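Emit:
carry_out --pt "0.02 -0.03 0 0 1" --pt "0.047 -0.063 0 0 1" --pt "0.047 -0.063 -0.03 0 1" --pt "0.047 -0.063 -0.06 0 1" --pt "0.047 -0.063 -0.072 0 1" --pt "0.047 -0.063 -0.076 0 1" --pt "0.047 -0.063 -0.076 0 1" --pt "0.047 -0.063 -0.076 0 1"

```text
time_s: 5.45
tool_pos: [0.5687, 0.0704, 0.242]
tool_rot: [-179.9, -0.1, -31.6]
force: [-0.0, -1.3, 0.3]
grip_width: 0.0004
```

```bash
python3 obs.py 4 2;python3 - <<'E'
from h import *
print(env.get_obs()['time_s'])
E
```

```text
scene 5.45 [(np.int32(58), np.float64(0.0919), np.float64(46.2))]
wrist 5.5 [(np.int32(992), np.float64(0.0834), np.float64(43.5)), (np.int32(7651), np.float64(0.0992), np.float64(-138.1))]
scene 5.55 [(np.int32(54), np.float64(0.0913), np.float64(41.1))]
wrist 5.6 [(np.int32(8), np.float64(0.0942), np.float64(128.0)), (np.int32(7425), np.float64(0.0992), np.float64(-137.5))]
[0.56875976 0.07023057 0.24204841] [ 0.19295927 -0.27671696  0.0387307 ]
5.65
```

View pics/s4.png

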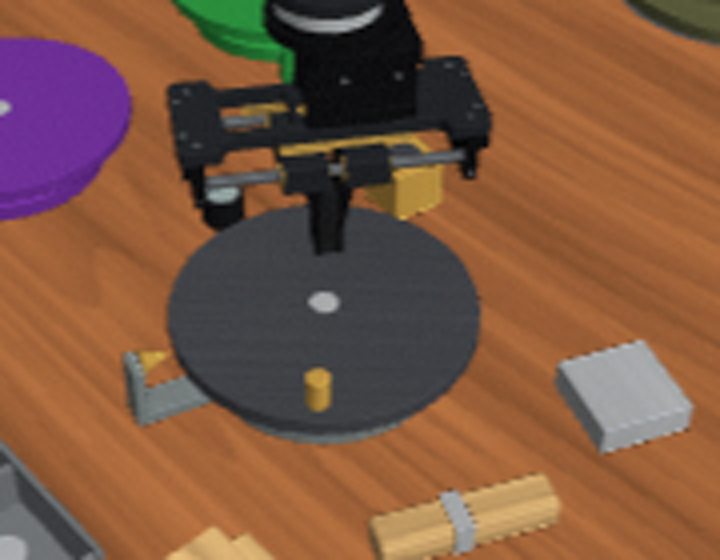

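View pics/w4.png

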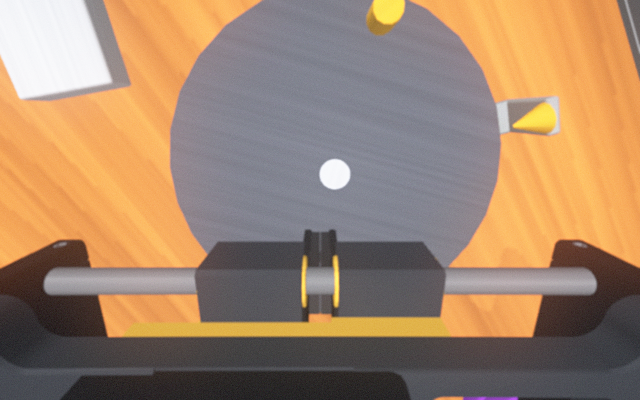

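Emit:
carry_out --pt "0 0 0 0 1" --pt "0 0 0 0 1" --pt "0 0 0 0 1" --pt "0 0 0 0 1" --pt "0 0 0 0 1" --pt "0 0 0 0 1" --pt "0 0 0 0 1" --pt "0 0 0 0 1" --pt "0 0 0 0 1"

```text
time_s: 6.55
tool_pos: [0.5683, 0.0699, 0.2408]
tool_rot: [180.0, -0.0, -31.7]
force: [0.1, 0.3, 0.1]
grip_width: 0.0009
```

Run:
```python
from h import *
import pickle
L=[];W=[]
for i in range(4):
    c,o=wcal();im,d=env.read_camera('wrist');L.append((o['time_s'],c,im));W.append(im[30:230,420:620])
print([l[0] for l in L]);pickle.dump(L,open('p1.pkl','wb'))
m=np.vstack([np.hstack(W[:2]),np.hstack(W[2:])]);save('p1',cv2.resize(m,(600,600)) if 0 else cv2.resize(m,None,fx=1.5,fy=1.5,interpolation=cv2.INTER_CUBIC))
```

```text
[6.55, 6.6, 6.65, 6.7]
```

View pics/p1.png

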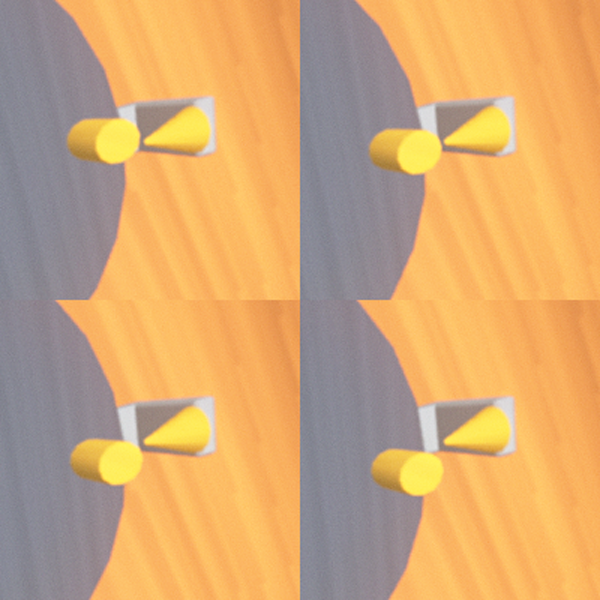

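Run:
```python
from h import *
import pickle
L=pickle.load(open('p1.pkl','rb'))
H=None
pts=[(118,143),(119,153),(120,163),(121,172)]
for (t,c,im),(x,y) in zip(L,pts):
    f=lambda x,y,z: onz(c,x/1.5+420-.2,y/1.5+30-.2,z)
    if t<6.56: save('p1h',cv2.resize(im[140:210,290:380],None,fx=6,fy=6))
    A=onz(c,334.5,173.5,.046)
    p=f(x,y,.068)-A; q=f(146,143,.046)-A
    g=lambda p:(np.hypot(*p[:2]).round(4),np.degrees(np.arctan2(p[1],p[0])).round(1))
    print(t,A.round(4),'stud',g(p),'tip',g(q))
```

```text
6.55 [0.5965 0.1005 0.046 ] stud (np.float64(0.0858), np.float64(-11.8)) tip (np.float64(0.1079), np.float64(-16.6))
6.6 [0.5966 0.1005 0.046 ] stud (np.float64(0.0856), np.float64(-14.1)) tip (np.float64(0.1079), np.float64(-16.6))
6.65 [0.5965 0.1005 0.046 ] stud (np.float64(0.0855), np.float64(-16.4)) tip (np.float64(0.1079), np.float64(-16.6))
6.7 [0.5965 0.1005 0.046 ] stud (np.float64(0.0856), np.float64(-18.5)) tip (np.float64(0.1078), np.float64(-16.6))
```

View pics/p1h.png

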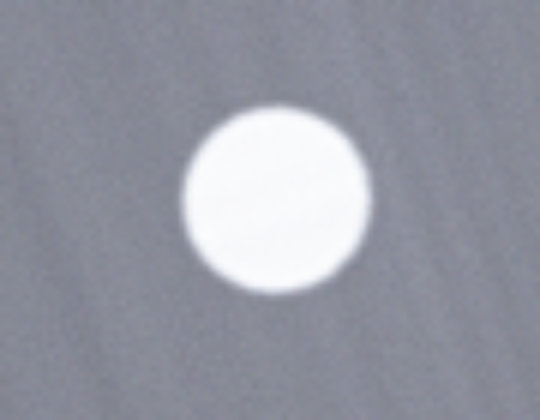

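Emit:
carry_out --pt "0 0 -0.004 0 1" --pt "0 0 -0.007 0 1" --pt "0 0 -0.007 0 1" --pt "0 0 -0.007 0 1" --pt "0 0 -0.007 0 1" --pt "0 0 -0.007 0 1" --pt "0 0 -0.007 0 1" --pt "0 0 -0.007 0 1" --pt "0 0 -0.007 0 1" --pt "0 0 -0.007 0 1" --pt "0 0 -0.007 0 1" --pt "0 0 -0.007 0 1" --pt "0 0 -0.007 0 1" --pt "0 0 -0.007 0 1" --pt "0 0 -0.007 0 1" --pt "0 0 -0.007 0 1" --pt "0 0 -0.007 0 1" --pt "0 0 -0.007 0 1" --pt "0 0 -0.007 0 1" --pt "0 0 -0.007 0 1"

```text
time_s: 8.75
tool_pos: [0.5683, 0.0699, 0.2338]
tool_rot: [180.0, -0.0, -31.7]
force: [0.0, 0.5, -0.5]
grip_width: 0.0007
```

Emit:
carry_out --pt "0 0 0 0 1" --pt "0 0 0 0 1" --pt "0 0 0 0 1" --pt "0 0 0 0 1" --pt "0 0 0 0 1" --pt "0 0 0 0 1" --pt "0 0 0 0 1" --pt "0 0 0 0 1" --pt "0 0 0 0 1" --pt "0 0 0 0 1" --pt "0 0 0 0 1" --pt "0 0 0 0 1" --pt "0 0 0 0 1" --pt "0 0 0 0 1" --pt "0 0 0 0 1" --pt "0 0 0 0 1" --pt "0 0 0 0 1" --pt "0 0 0 0 1" --pt "0 0 0 0 1" --pt "0 0 0 0 1"

```text
time_s: 10.75
tool_pos: [0.5683, 0.07, 0.2338]
tool_rot: [180.0, -0.0, -31.7]
force: [0.3, 0.2, 0.9]
grip_width: 0.0002
```

Emit:
carry_out --pt "0 0 0 0 1" --pt "0 0 0 0 1" --pt "0 0 0 0 1" --pt "0 0 0 0 1" --pt "0 0 0 0 1" --pt "0 0 0 0 1" --pt "0 0 0 0 1" --pt "0 0 0 0 1"

```text
time_s: 11.55
tool_pos: [0.5683, 0.07, 0.2338]
tool_rot: [180.0, -0.0, -31.7]
force: [0.1, -0.8, 0.4]
grip_width: 0.0002
```

```bash
python3 obs.py 5 1
```

```text
scene 11.55 [(np.int32(54), np.float64(0.0877), np.float64(110.5))]
wrist 11.6 [(np.int32(10833), np.float64(0.0868), np.float64(-126.5))]
[0.56834683 0.06993747 0.2338026 ] [-0.09704396 -0.92655125 -0.18636489]
```

Emit:
carry_out --pt "0 0 0 0 1" --pt "0 0 0 0 1" --pt "0 0 0 0 1" --pt "0 0 0 0 1" --pt "0 0 0 0 1" --pt "0 0 0 0 1" --pt "0 0 0 0 1" --pt "0 0 0 0 1" --pt "0 0 0 0 1" --pt "0 0 0 0 1" --pt "0 0 0 0 1" --pt "0 0 0 0 1"

```text
time_s: 12.85
tool_pos: [0.5683, 0.0699, 0.2338]
tool_rot: [180.0, -0.0, -31.7]
force: [-0.4, 0.6, 0.3]
grip_width: 0.0007
```

```bash
python3 obs.py 6 2
```

```text
scene 12.85 [(np.int32(57), np.float64(0.0921), np.float64(59.9))]
wrist 12.9 [(np.int32(536), np.float64(0.0799), np.float64(59.7)), (np.int32(10903), np.float64(0.0867), np.float64(-126.5))]
scene 12.95 [(np.int32(54), np.float64(0.0917), np.float64(56.7))]
wrist 13.0 [(np.int32(551), np.float64(0.0799), np.float64(55.7)), (np.int32(10872), np.float64(0.0867), np.float64(-126.6))]
[0.56832594 0.06995007 0.23378142] [0.23880894 0.43999548 0.12364477]
```

Emit:
carry_out --pt "0 0 0 0 1" --pt "0 0 0 0 1" --pt "0 0 0 0 1" --pt "0 0 0 0 1" --pt "0 0 0 0 1" --pt "0 0 0 0 1" --pt "0 0 0 0 1" --pt "0 0 0 0 1" --pt "0 0 0 0 1" --pt "0 0 0 0 1"

```text
time_s: 14.05
tool_pos: [0.5683, 0.0699, 0.2338]
tool_rot: [180.0, -0.0, -31.7]
force: [-0.7, -0.1, 0.7]
grip_width: 0.0005
```

Run:
```python
from h import *
import pickle
L=[];W=[]
for i in range(2):
    c,o=wcal();im,d=env.read_camera('wrist');L.append((o['time_s'],c,im));W.append(im[0:260,360:620])
print([l[0] for l in L],env.get_obs()['time_s']);pickle.dump(L,open('p2.pkl','wb'))
save('p2',cv2.resize(np.hstack(W),None,fx=1.5,fy=1.5,interpolation=cv2.INTER_CUBIC))
```

```text
[14.05, 14.1] 14.15
```

View pics/p2.png

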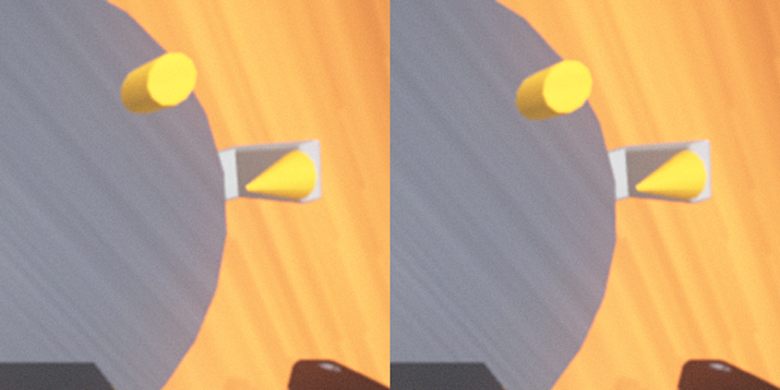

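Run:
```python
from h import *
import pickle
L=pickle.load(open('p2.pkl','rb'))
for (t,c,im),(x,y),(a,b) in zip(L,[(172,78),(568-390,87)],[(247,188),(637-390,188)]):
    f=lambda x,y,z: onz(c,x/1.5+360-.2,y/1.5-.2,z)
    A=np.array([.5968,.1003,0])
    g=lambda p:(np.hypot(*p[:2]).round(4),np.degrees(np.arctan2(p[1],p[0])).round(1))
    print(t,'stud',g(f(x,y,.068)-A),'tip',g(f(a,b,.046)-A))
```

```text
14.05 stud (np.float64(0.0859), np.float64(13.9)) tip (np.float64(0.1072), np.float64(-16.3))
14.1 stud (np.float64(0.0857), np.float64(11.7)) tip (np.float64(0.1072), np.float64(-16.3))
```

Emit:
carry_out --pt "0 0 0 0 1" --pt "0 0 0 0 1" --pt "0 0 0 0 1" --pt "0 0 0 0 1" --pt "0 0 0 0 1" --pt "0 0 -0.004 0 1" --pt "0 0 -0.009 0 1" --pt "0 0 -0.01 0 1" --pt "0 0 -0.01 0 1"

```text
time_s: 15.05
tool_pos: [0.5699, 0.0695, 0.2284]
tool_rot: [179.9, -0.3, -31.7]
force: [-8.5, -4.1, 28.6]
grip_width: 0.0007
```

Run:
```python
from h import *
import pickle
L=[];W=[]
for i in range(2):
    c,o=wcal();im,d=env.read_camera('wrist');L.append((o['time_s'],c,im));W.append(im[0:260,360:620]);print(o['time_s'],o['tool_pos'],o['force'],o['wrist_torque'])
    im,d=env.read_camera('scene')
save('s7',cv2.resize(im[160:300,240:420],None,fx=4,fy=4,interpolation=cv2.INTER_CUBIC))
pickle.dump(L,open('p3.pkl','wb'))
save('p3',cv2.resize(np.hstack(W),None,fx=1.5,fy=1.5,interpolation=cv2.INTER_CUBIC))
```

```text
15.05 [0.56992621 0.06947416 0.22841848] [-8.45127052 -4.05947133 28.62897428] [-0.96471373  1.72758681  0.10344875]
15.15 [0.56989356 0.06948892 0.22846125] [-7.93565804 -4.80723837 28.0536339 ] [-0.96566934  1.63494011  0.0967413 ]
```

View pics/p3.png

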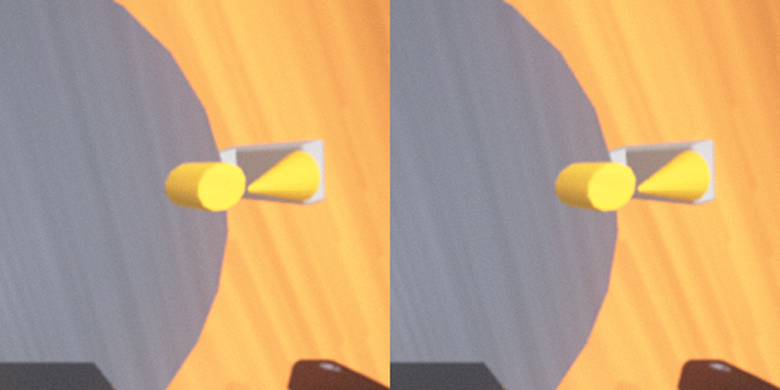

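View pics/s7.png

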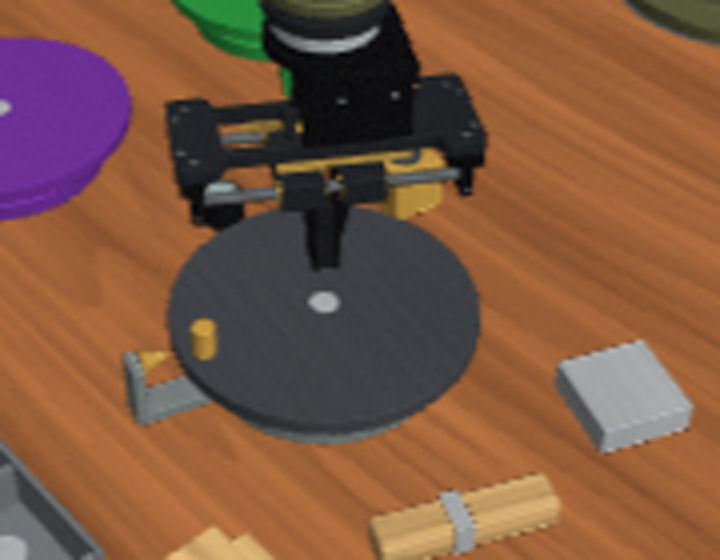

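Run:
```python
from h import *
import pickle
L=pickle.load(open('p3.pkl','rb'))
for (t,c,im),(x,y),(a,b) in zip(L,[(222,187),(612-390,187)],[(249,188),(638-390,188)]):
    f=lambda x,y,z: onz(c,x/1.5+360-.2,y/1.5-.2,z)
    A=onz(c,*{0:(0,0)}.get(1,(0,0)),.046) if 0 else np.array([.5968,.1003,0])
    g=lambda p:(np.hypot(*p[:2]).round(4),np.degrees(np.arctan2(p[1],p[0])).round(1))
    print(t,f(x,y,.068),'stud',g(f(x,y,.068)-A),'tip',f(a,b,.046),g(f(a,b,.046)-A))
    h=im[120:230,280:400].min(2);m=(h>200).astype(np.uint8);n,l,s,ce=cv2.connectedComponentsWithStats(m)
    i=1+np.argmax(s[1:,4]);hub=onz(c,*(ce[i]+[280,120]),.046);print('hub',hub)
    print(g(f(x,y,.068)-hub),g(f(a,b,.046)-hub))
```

```text
15.05 [0.68084192 0.08395811 0.068     ] stud (np.float64(0.0856), np.float64(-11.0)) tip [0.69995104 0.07058468 0.046     ] (np.float64(0.1073), np.float64(-16.1))
hub [0.59727714 0.10045546 0.046     ]
(np.float64(0.0852), np.float64(-11.2)) (np.float64(0.1069), np.float64(-16.2))
15.15 [0.68087161 0.0839565  0.068     ] stud (np.float64(0.0856), np.float64(-11.0)) tip [0.69968974 0.07076794 0.046     ] (np.float64(0.107), np.float64(-16.0))
hub [0.59728618 0.10046899 0.046     ]
(np.float64(0.0852), np.float64(-11.2)) (np.float64(0.1066), np.float64(-16.2))
```

The disc has stopped 5° short of the pointer, which is inside the 8° tolerance. I'll drag it the rest of the way with the fingertip to gain margin.

Emit:
carry_out --pt "-0.0005 0.0005 0 0 1" --pt "-0.001 0.001 0 0 1" --pt "-0.0015 0.0014 0 0 1" --pt "-0.002 0.0018 0 0 1" --pt "-0.0027 0.0024 0 0 1" --pt "-0.0027 0.0024 0 0 1" --pt "-0.0027 0.0024 0 0 1"

```text
time_s: 15.95
tool_pos: [0.5683, 0.0706, 0.2285]
tool_rot: [-180.0, -0.5, -31.8]
force: [-3.1, -5.2, 24.5]
grip_width: 0.0005
```

```bash
cat > chk.py <<'E'
from h import *
import pickle,sys
c,o=wcal();im,d=env.read_camera('wrist');print(o['time_s'],o['tool_pos'],o['force'])
save('p'+sys.argv[1],cv2.resize(im[50:180,430:600],None,fx=4,fy=4,interpolation=cv2.INTER_CUBIC))
h=im[120:230,280:400].min(2);m=(h>200).astype(np.uint8);n,l,s,ce=cv2.connectedComponentsWithStats(m)
i=1+np.argmax(s[1:,4]);hub=onz(c,*(ce[i]+[280,120]),.046);print('hub',hub)
pickle.dump((c,hub),open('p'+sys.argv[1]+'.pkl','wb'))
E
python3 chk.py 4
```

```text
15.95 [0.56826191 0.07061809 0.22845209] [-3.10238337 -5.16622736 24.52848337]
hub [0.59733276 0.10044722 0.046     ]
```

View pics/p4.png

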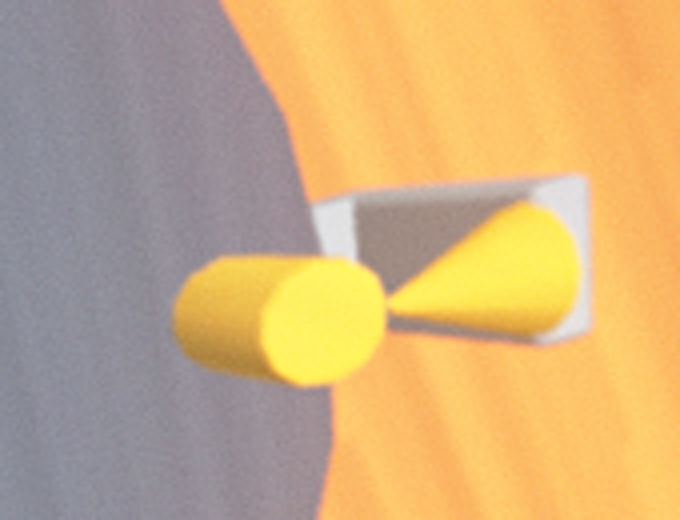

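Run:
```python
from h import *
import pickle
c,hub=pickle.load(open('p4.pkl','rb'))
f=lambda x,y,z: onz(c,x/4+430-.375,y/4+50-.375,z)-hub
g=lambda p:(np.hypot(*p[:2]).round(4),np.degrees(np.arctan2(p[1],p[0])).round(1))
print(g(f(324,320,.068)),g(f(388,306,.046)))
```

```text
(np.float64(0.0849), np.float64(-12.7)) (np.float64(0.1063), np.float64(-16.4))
```

Emit:
carry_out --pt "-0.0005 0.0005 0 0 1" --pt "-0.001 0.001 0 0 1" --pt "-0.0015 0.0014 0 0 1" --pt "-0.002 0.0018 0 0 1" --pt "-0.0026 0.0024 0 0 1" --pt "-0.0026 0.0024 0 0 1" --pt "-0.0026 0.0024 0 0 1"

```text
time_s: 16.7
tool_pos: [0.5659, 0.0736, 0.2285]
tool_rot: [-179.9, -0.5, -31.8]
force: [-2.1, -4.7, 23.6]
grip_width: 0.0002
```

```bash
python3 chk.py 5; python3 obs.py 9 1
```

```text
16.7 [0.56589116 0.07357663 0.22850954] [-2.10470026 -4.72397969 23.57507028]
hub [0.59737143 0.10041519 0.046     ]
scene 16.75 [(np.int32(50), np.float64(0.0874), np.float64(-13.4))]
wrist 16.8 [(np.int32(10949), np.float64(0.0805), np.float64(-129.0))]
[0.56589402 0.07358938 0.22848563] [-2.87753819 -4.9005903  23.25216436]
```

View pics/p5.png

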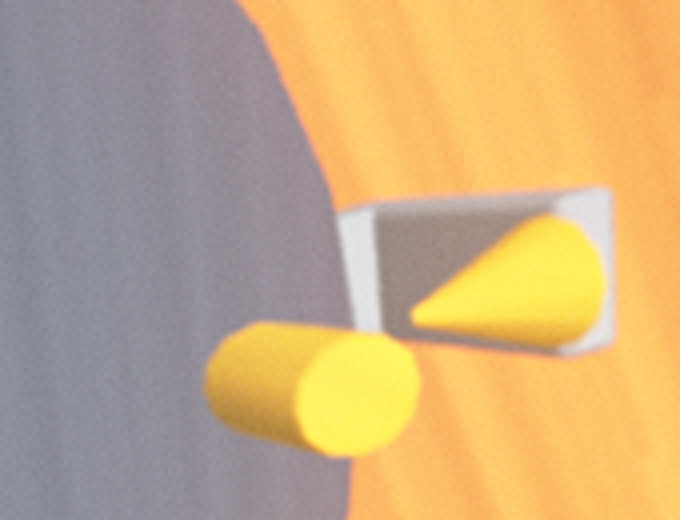

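Run:
```python
from h import *
import pickle
c,hub=pickle.load(open('p5.pkl','rb'))
f=lambda x,y,z: onz(c,x/4+430-.375,y/4+50-.375,z)-hub
g=lambda p:(np.hypot(*p[:2]).round(4),np.degrees(np.arctan2(p[1],p[0])).round(1))
print(g(f(357,394,.068)),g(f(413,317,.046)))
print(env.get_obs()['joint_velocities'],env.get_obs()['time_s'])
im=cv2.imread('pics/s9.png')
c=env.get_calibration('scene')
for z,r,a in ((.068,.085,-16.3),(.046,.085,-16.3),(.046,.106,-16.3)):
    p=hub[:2]+r*np.array([np.cos(np.radians(a)),np.sin(np.radians(a))]);u=proj(c,[*p,z]);cv2.circle(im,(int((u[0]-240+.4)*4),int((u[1]-160+.4)*4)),3,(255,0,255),1)
cv2.imwrite('pics/s9b.png',im)
```

```text
(np.float64(0.0848), np.float64(-17.6)) (np.float64(0.1065), np.float64(-16.3))
[ 0.01205797 -0.05187581 -0.02508912  0.00390567  0.01770836  0.04217882
  0.01021606] 16.85
```

View pics/s9b.png

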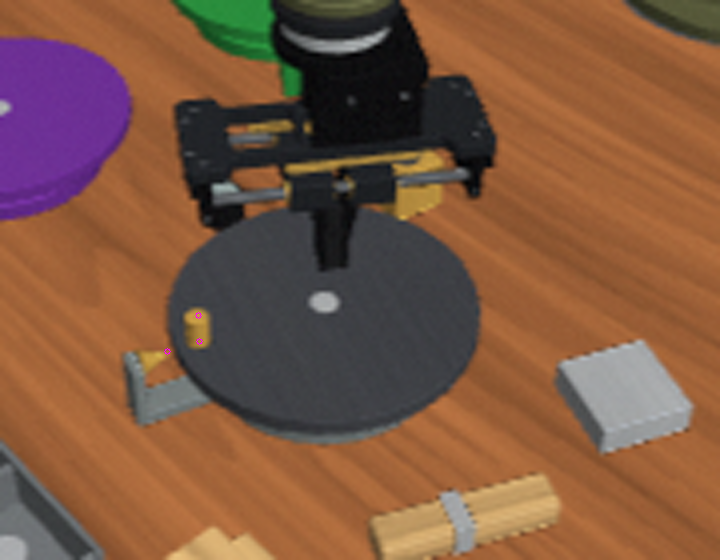

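The stud now stands about 1.3° (2 mm) from the pointer line. The disc is at rest and the finger presses it with about 23 N. Handing in.

```bash
python3 -c "
from cell import env
print(env.sign_off())"
```

```text
the job is handed in; nothing more can be done
None
```

I flicked the grey turntable's disc by its stud with the closed fingertips. It then ran untouched for about 11 s, starting at about 50°/s and still turning at about 41°/s when I braked it. I pressed the fingertip onto the disc and it stopped 5° short of the pointer. I then dragged it into line with the finger still pressing and left the finger there. The job was handed in at about 16.9 s.

**Last checks:**
- **Alignment:** The wrist camera put the stud at −17.6° and the pointer at −16.3°, which is about 2 mm off. The scene view agreed by eye with the stud and pointer positions drawn on it. My automatic stud finder read −13.4° in the scene view; it was off by a few degrees throughout, so I did not rely on it.
- **Holding force:** The measured push was about 23 N upward on the tool.
- **Turntable:** The measured disc centre shifted by less than 1 mm against the first reading. I did not measure tilt.
- **Bystanders:** The ones I could still see in the last scene view had not visibly moved. The loupe was largely hidden behind the gripper there, and I did not re-check the pliers, jar and hammer at the end.

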